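# Set the stop clamp and hold the jar chute's sprung gate at half travel

### The arm

A 7-joint arm with a two-finger parallel gripper is mounted at the origin on a cart in front of the work surface, level with it; the furniture and walls round the work are solid. World frame = base frame: x ahead of the robot, y to its left, z up, the work surface at z = 0. Lengths are in m, angles in rad, forces in N, time in s.
With the tool pointing down it reaches from about 0.4 to 0.9 m from the base axis. Payload 5.5 kg.
Tool frame: the origin (TCP) lies on the centre line of the jaws, within the pads' length; the fingertips stand 17 mm ahead of it and the grasp point (between the pads) lies 2 mm behind it; z points along the fingers, y is the line along which they close (so a half turn about z gives the same grasp; the last joint's range is limited). The gripper opens to 92 mm and grips with 3 to 60 N. Pads are 19 mm wide; open, the fingers measure 130 mm over their backs; the gripper's body (75 mm by 190 mm) begins 47 mm behind the grasp point.
Start: joints at [-0.877, 0.501, -0.427, 1.55, 0.221, 1.138, -0.21], TCP at [0.271, 0.591, 0.244] pointing down, gripper open.
Joint ranges: [-2.88, 2.88], [-0.31, 2.03], [-1.54, 1.56], [0.2, 2.42], [-1.41, 4.55], [0.19, 2.02], [-2.57, 2.57]. Speed limits (rad/s): [2.57, 2.57, 3.14, 3.14, 3.14, 3.14, 3.14].

### API

Orientations are given as a rotation vector (axis times angle).
In Python, from workcell import arm gives the robot as it stands.
- The arm moves only by the tool apply_moves, never from a script. Its arguments are lists of equal length, an entry for each row: "delta_pos": the shift along the world's x, y, z in cm, a list of three; "yaw": the turn about the world's z in rad; "hand": the finger opening in cm, from 0 to 9.18. A call has 1 to 12 rows; each row is the pose to reach, as a shift and turn from the pose commanded when the call began; what a row does not reach only later rows make up. A row lasts 1/10 s, in which the tool goes at most 50 mm and 8.59 degrees, less where a joint would pass 70% of its speed; a pose out of reach is approached as far as the arm can. A call with a gripper value outside its range is refused whole. The fingers move at their own pace and stop on an object; "force" is the grip in N (left out, the last holds). Time passes only in rows, so rows that repeat a pose let the fingers close. It gives the time, the measured TCP pose, the force, the opening and the grip force at its end, in the units of the state.
- arm.state(): the state, without advancing time (a new reading comes with each control period).
- arm.get_image(name): name is "scene" or "top" or "wrist"; returns a dict with "img" (400x640x3 uint8, red, green, blue), "fx", "fy", "cx", "cy" (pixels), "k1" (the pictures are not rectified: a ray, as slopes to the right and down, at radius r is drawn at 1 + k1 r^2 times it, then the intrinsics apply), "cam_to_world" (4x4, takes a point from camera to world coordinates); the wrist camera has in their place "mount" (4x4, takes a point from camera to tool coordinates, whose origin is the TCP and whose axes are the flange's). Camera axes: x right, y down, z forward; pixel columns grow to the right and rows downward; lengths in m; the calibration is good to about 2 mm. A picture is of the moment at which its call begins: read the wrist's pose just before it. There is no depth.
- arm.finish_job(): hands the job in; it is judged then, once.
The state is a dict: "t": time; "joint_positions": joint angles; "qd": joint speeds; "joint_torque": joint torques, N m; "eef_pos": TCP position; "eef_rot": TCP orientation; "ft_force": force on the tool from outside, world axes, zero at the start; "moment": the same for the moment, N m; "opening": finger opening in m; "grip_force": force on a finger pad.
Only numpy, scipy, OpenCV 4.12 (cv2) and the standard library are available. Lean on these libraries where they do the work, as an engineer would, in place of code of your own. Each camera call takes 0.05 s, during which the arm holds its last target. There are 200 camera calls.

### The job

Take the spring clamp off the back wall of the two-lane jar chute and clip it down over the far lane's outer wall, a few centimetres short of the open outlet, so that it stands in the lane as an end stop. Then draw the chute's sprung gate toward the robot by its handle to half travel, where the blade's edge reaches the divider and only the far lane is open, let that lane's two jars roll down to the clamp, and finish while still holding the gate there, at rest. The near lane's jars stay behind the gate, no jar leaves the chute, and the things standing around are left alone.

Things in the scene. Friction and masses are not known exactly. Their poses are not given: they have to be found in the camera images.
- chute: Grey metal two-lane jar chute fixed to the bench, 109 x 300 mm. Origin on the bench under the gate, midway between the lanes; x across the lanes away from the robot, y uphill (robot's left), z up. Floor slopes 10 deg: 86 mm high at the back wall (y=135 mm), 62 at the gate (y=0), 33 at the open outlet (y=-165). Walls 5 mm thick, 38 mm above the floor: outer at x=+52 and -52, divider at x=0.
- back_wall (a point): Middle of the level top edge of the chute's back wall, an upright 5 mm plate along the chute's x at y=135 mm; 138 mm above the bench. The clamp is parked on it, within 30 mm of this point.
- outlet_wall (a point): Where the clamp belongs: mid-thickness point on the top edge of the far lane's outer wall, 30 mm from its outlet end (chute x=52, y=-135 mm, 77 mm above the bench). x axis across the wall, away from the robot; y along the sloping top edge, uphill; z square to that edge, up. Up to 20 mm off along the wall still leaves both jars room.
- divider (a point): Point on the top edge of the wall between the lanes, at the gate (chute x=y=0, 101 mm above the bench). The gate's bridge stands over it: 136 mm tall posts at chute x=70 and x=-98 mm with an 8 mm guide rod between them, 126 mm above the bench.
- clamp: Black spring clamp, 82 mm tall, 26 wide, 0.11 kg, standing jaws down, clipped over the back wall. Origin midway between the jaw tips; z up; x is the direction in which jaws and handles open (across the wall), y along the wall. Pads reach 28 mm up from the tips; a wall can enter 35 mm (pivot pin); parked, the wall's top is 28 mm above the tips. Jaws reach 16 mm out from the middle either side.
- clamp_grip (a point): Where to squeeze the clamp: between its two handle plates (26 mm wide, 24 tall), 70 mm above the jaw tips. Clipped on, the plates spread upward in a V, 58 mm over their tops; squeezed home they stop parallel, 40 mm over their outsides, which opens the jaws to 22 mm between the tips, evenly either side, and lets the clamp down about 5 mm in the fingers. Takes 8 to 14 N.
- clamp_jaw (a joint): Opening angle of the clamp's jaw about its pivot, rad: 0 when clipped on a 5 mm wall, -0.06 shut on nothing, 0.45 fully open; a spring shuts it.
- gate_travel (a joint): Travel of the sprung gate, m: 0 shut, 0.052 half travel (only the far lane open), 0.104 fully open (both lanes). It slides level along the chute's -x, toward the robot. A spring pushes it shut: 3 N at 0, 7.2 N at half, 11.3 N fully open, plus 0.4 N friction. A far-lane jar is freed from about 0.046.
- gate: The sprung gate: steel blade hung from a black carriage on the guide rod, with an upright black handle on top, 16 (x) x 24 (y) x 40 mm tall. Origin at the centre of the handle's underside, 138 mm above the bench, at chute x=40 mm, y=0 when shut; axes as the chute's. Beneath the handle is the 26 x 24 x 24 mm carriage block.
- gate_edge (a point): Top of the far edge of the gate's steel blade (4 mm thick, spans both lanes, top 114 mm above the bench): chute x=48 mm when shut; at half travel x=-4 mm, at the divider.
- far_jar_1: Salve jar (44 mm long, 44 mm diameter, 60 to 110 g) lying in the far lane, lid toward the robot, against the gate. Origin at the centre of its base, on its axis (22 mm beyond its middle in chute x). It rolls as soon as the gate clears it.
- far_jar_2: The same kind of jar lying behind far_jar_1 in the far lane.
- near_jar_1: The same kind of jar in the near lane, against the gate; must stay behind it.
- near_jar_2: The same kind of jar behind near_jar_1.
- tamper: Bystander: wooden-handled tamper, 42 mm wide, 83 mm tall, standing left of the chute.
- balm_jar: Bystander: balm jar, 59 mm wide, 66 mm tall, standing left of the chute.
- funnel: Bystander: white funnel, 95 mm wide, 86 mm tall, mouth down, right of the chute.
There are look-alikes about, which are no part of the job. Of the things that look like the clamp, the smaller one is meant.

How it is judged:
By the outcome, as a careful person would: the job done as asked, in the order asked, and still so for the second after the job is handed in, while the arm keeps its last pose, push and grip.
It also fails if it takes over 54 s, if anything falls off the work surface, if the arm or the gripper's body presses on something with over 40 N, if the wrist force passes 120 N, or if a joint passes its speed limit or range.

## Working session

There is one attempt and no reset: what is moved stays moved. The work goes in short steps, Python scripts to look and compute and a tool call to move; the robot and the scene stay as the last step left them, time stands still between calls to the robot, and variables do not carry over. Pictures are saved under pics/ and viewed, at most 10 in all, crops included, and the job is handed in when it is done.

Besides the shell and the picture viewer there is one more tool, called after "Request:" as name(argument=value, ...), one argument or row to a line, values as JSON. apply_moves: Moves the arm, as the interface text tells. Its arguments: {"type":"object","properties":{"delta_pos":{"type":"array","items":{"type":"array","items":{"type":"number"}}},"yaw":{"type":"array","items":{"type":"number"}},"hand":{"type":"array","items":{"type":"number"}},"force":{"type":"number"}},"required":["delta_pos","yaw","hand"]}

```bash
ls; mkdir -p pics
cat > h.py <<'E'
import numpy as np, cv2
from workcell import arm
def save(c,f): cv2.imwrite(f,cv2.cvtColor(c['img'],cv2.COLOR_RGB2BGR))
def ray(c,u,v,T=None):
    K=np.array([[c['fx'],0,c['cx']],[0,c['fy'],c['cy']],[0,0,1.]])
    x,y=cv2.undistortPoints(np.array([[[u,v]]],float),K,np.array([c['k1'],0,0,0.]))[0,0]
    T=c['cam_to_world'] if T is None else T
    T=np.array(T); return T[:3,3],T[:3,:3]@np.array([x,y,1.])
def onz(c,u,v,z,T=None):
    o,d=ray(c,u,v,T); return o+d*(z-o[2])/d[2]
def proj(c,P,T=None):
    T=np.array(c['cam_to_world'] if T is None else T); p=T[:3,:3].T@(np.array(P)-T[:3,3])
    x,y=p[:2]/p[2]; s=1+c['k1']*(x*x+y*y)
    return np.array([c['fx']*x*s+c['cx'],c['fy']*y*s+c['cy']])
def wristT(c,s):
    R=cv2.Rodrigues(np.array(s['eef_rot'],float))[0]; T=np.eye(4);T[:3,:3]=R;T[:3,3]=s['eef_pos']
    return T@np.array(c['mount'])
E
python3 - <<'E'
from h import *
import pickle
s=arm.state();print(s)
d={n:arm.get_image(n) for n in("scene","top","wrist")}
pickle.dump((s,d),open('d0.pkl','wb'))
for n in d: save(d[n],f'pics/{n}0.png')
for n in("scene","top"):print(n,np.round(d[n]['cam_to_world'],3).tolist(),d[n]['k1'])
E
```

```text
pics
{'t': 0.0, 'joint_positions': array([-0.8767949 ,  0.50186556, -0.42683402,  1.5514535 ,  0.22079884,
        1.13828271, -0.21027609]), 'qd': array([ 0.0007379 ,  0.00027461, -0.00018906,  0.00016566, -0.00149662,
       -0.00131793, -0.00024878]), 'joint_torque': array([-8.74806628e-04, -5.66592479e+01, -5.81635773e+00, -2.79113978e+01,
       -6.85500051e-02,  3.09212180e-02,  1.94299705e-04]), 'eef_pos': array([0.27117548, 0.5899968 , 0.24266954]), 'eef_rot': array([-6.71192780e-01, -3.06853410e+00,  2.95323131e-03]), 'ft_force': array([ 1.09255373,  0.4336853 , -0.02172903]), 'moment': array([-0.01194188, -0.00408609,  0.01467356]), 'grip_force': 0.0, 'opening': 0.09154574463040582}
scene [[0.496, -0.628, 0.6, -0.059], [-0.868, -0.371, 0.33, -0.499], [0.016, -0.685, -0.729, 0.782], [0.0, 0.0, 0.0, 1.0]] -0.08088354988171435
top [[0.013, -0.986, 0.167, 0.313], [-1.0, -0.012, 0.006, -0.199], [-0.004, -0.167, -0.986, 1.252], [0.0, 0.0, 0.0, 1.0]] 0.03224102534411546
```

View pics/scene0.png

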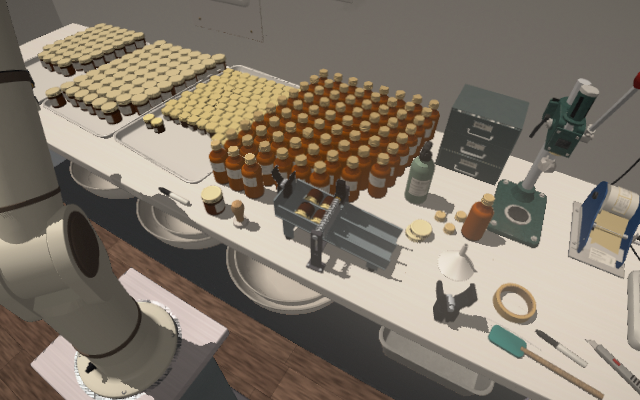

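View pics/top0.png

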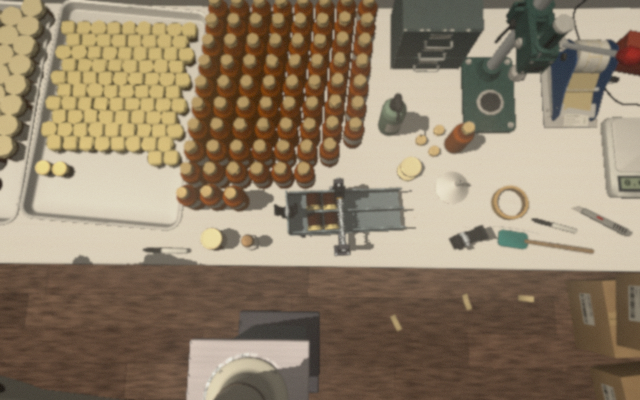

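The scene picture shows the chute at (345,215), with a small black clamp on its left (back) end at (283,182). A larger black clamp stands free at (455,300). The top view has the chute at (345,212), the parked clamp at (282,211) and the loose clamp at (470,237). The smaller one, clipped on the back wall, fits the description. I'll confirm it in one enlarged crop.

Run:
```python
import pickle,cv2,numpy as np
s,d=pickle.load(open('d0.pkl','rb'))
a=d['scene']['img'][165:290,255:415];b=d['top']['img'][175:257,270:420]
A=cv2.resize(a,(640,500)[::1],interpolation=cv2.INTER_CUBIC)
A=cv2.resize(a,(400,312),interpolation=cv2.INTER_CUBIC)
A=cv2.resize(a,(640,500),interpolation=cv2.INTER_CUBIC)
cv2.imwrite('pics/c1.png',A[...,::-1])
B=cv2.resize(b,(750,410),interpolation=cv2.INTER_CUBIC)
cv2.imwrite('pics/c2.png',B[...,::-1])
```

```text
(no output)
```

View pics/c1.png

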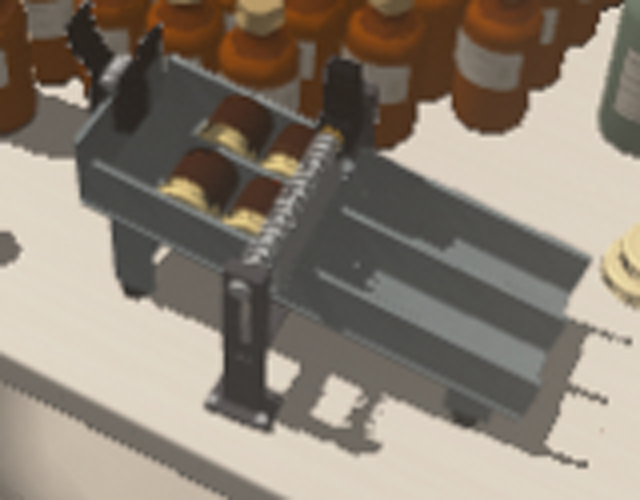

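View pics/c2.png

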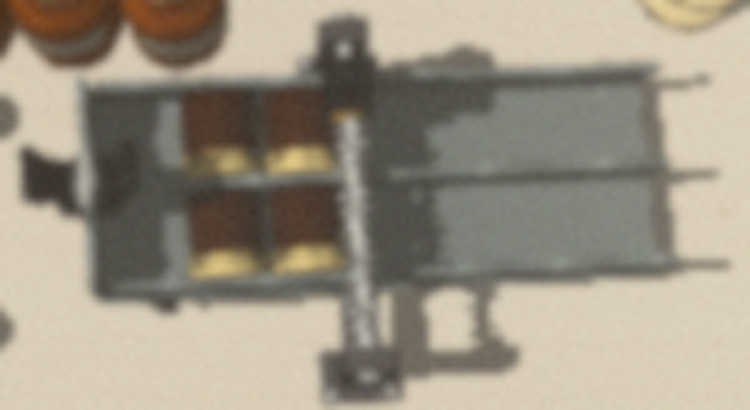

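```bash
cat > fit.py <<'E'
from h import *
import pickle
s,d=pickle.load(open('d0.pkl','rb'))
def rigid(M,W):
    M=np.array(M);W=np.array(W);mc=M.mean(0);wc=W.mean(0)
    A,B=M-mc,W-wc; th=np.arctan2((A[:,0]*B[:,1]-A[:,1]*B[:,0]).sum(),(A*B).sum())
    R=np.array([[np.cos(th),-np.sin(th)],[np.sin(th),np.cos(th)]]);t=wc-R@mc
    return th,R,t,np.linalg.norm(W-(M@R.T+t),axis=1)
def fit(cam,off,sc,pts):
    W=[onz(cam,off[0]+(u+.5)/sc-.5,off[1]+(v+.5)/sc-.5,z)[:2] for u,v,_,_,z in pts]
    return rigid([[p[2],p[3]] for p in pts],W)
e=1e-3
top=[(82,85,54*e,137*e,.138),(95,298,-54*e,137*e,.138),(655,70,52*e,-.165,.071),(662,175,0,-.165,.071),(668,268,-.052,-.165,.071),(344,30,.070,0,.136),(362,375,-.098,0,.136)]
sce=[(80,150,-54*e,137*e,.138),(170,55,54*e,137*e,.138),(588,262,.052,-.165,.071),(565,328,0,-.165,.071),(240,272,-.098,0,.136)]
if __name__=='__main__':
    for n,o,sc,p in(('top',(270,175),5,top),('scene',(255,165),4,sce)):
        th,R,t,r=fit(d[n],o,sc,p);print(n,th,t,np.round(r*1000,1))
    for n,o,sc,p in(('top',(270,175),5,[(45,178),(120,165)]),('scene',(255,165),4,[(80,40),(148,60)])):
        w=[onz(d[n],o[0]+u/sc,o[1]+v/sc,.180)for u,v in p];print(n,w,np.mean(w,0))
E
python3 fit.py
```

```text
top 0.07741318161368357 [ 0.48561164 -0.23828328] [2.  3.1 3.4 1.9 1.5 3.6 5.4]
scene 0.0820154391582153 [ 0.48364996 -0.24466868] [ 2.1 14.1  4.2  1.1 10.1]
top [array([ 0.47324255, -0.08758712,  0.18      ]), array([ 0.48005384, -0.12364664,  0.18      ])] [ 0.4766482  -0.10561688  0.18      ]
scene [array([ 0.46419366, -0.08831972,  0.18      ]), array([ 0.47026905, -0.13331538,  0.18      ])] [ 0.46723136 -0.11081755  0.18      ]
```

Both views agree to within a few mm: chute at about (0.485, -0.240), yaw about 0.078, with the clamp near (0.474, -0.107). That puts the clamp near the middle of the back wall, as described. I'll move above it.

Request:
apply_moves(
  delta_pos=[
    [1.4, -4.8, 1],
    [2.8, -9.6, 2],
    [4.2, -14.4, 3],
    [5.6, -19.2, 4],
    [7, -24, 5],
    [8.4, -28.8, 6],
    [9.8, -33.6, 7],
    [11.2, -38.4, 8],
    [12.6, -43.2, 9],
    [14, -48, 9],
    [15.4, -52.8, 9],
    [16.8, -57.6, 9],
  ],
  yaw=[0.04, 0.08, 0.12, 0.16, 0.2, 0.24, 0.28, 0.32, 0.36, 0.4, 0.46, 0.51],
  hand=[9.1, 9.1, 9.1, 9.1, 9.1, 9.1, 9.1, 9.1, 9.1, 9.1, 9.1, 9.1],
)

```text
t: 1.35
eef_pos: [0.437, 0.021, 0.3341]
eef_rot: [-0.128, 3.138, 0.0]
ft_force: [0.3, 0.5, 0.9]
opening: 0.0912
grip_force: 0.0
```

Request:
apply_moves(
  delta_pos=[
    [1.2, -4, 0],
    [2.4, -8, 0],
    [3.6, -12, 0],
    [3.6, -12, 0],
    [3.6, -12, 0],
  ],
  yaw=[0, 0, 0, 0, 0],
  hand=[9.1, 9.1, 9.1, 9.1, 9.1],
)

```text
t: 1.85
eef_pos: [0.4726, -0.0976, 0.3332]
eef_rot: [0.12, -3.138, -0.001]
ft_force: [-0.7, 1.0, -0.6]
opening: 0.0911
grip_force: 0.0
```

Run:
```python
from h import *
import pickle
s=arm.state();c=arm.get_image('wrist');t=arm.get_image('top')
print(s['t'],s['eef_pos'],s['eef_rot'],s['joint_positions'],s['ft_force'])
pickle.dump((s,c,t),open('d1.pkl','wb'));save(c,'pics/w1.png')
T=wristT(c,s);print(np.round(T,3))
```

```text
1.85 [ 0.47264174 -0.09760244  0.33324909] [ 1.20483156e-01 -3.13815724e+00 -8.39822929e-04] [ 0.10244121  0.08501143  0.048844    1.85639889 -0.00478175  1.20149103
  1.8003849 ] [-0.65642028  1.0402337  -0.61197542]
[[-0.077  0.968  0.241  0.409]
 [ 0.997  0.074  0.02  -0.102]
 [ 0.001  0.241 -0.97   0.474]
 [ 0.     0.     0.     1.   ]]
```

View pics/w1.png

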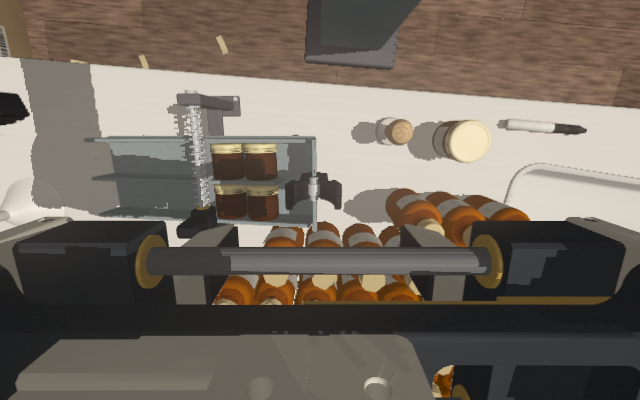

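The wrist view shows the clamp at (313,190): V handles at about (297,190) and (332,190), and a white pivot pin in the middle. The back wall's top edge runs down column ~316, with the gate handle at (197,220). I'll measure by mask and ray.

Run:
```python
from h import *
import pickle
s,c,t=pickle.load(open('d1.pkl','rb'));T=wristT(c,s)
g=c['img'].max(2);m=(g<52).astype(np.uint8)
for nm,(x0,x1,y0,y1) in dict(clamp=(280,348,165,215),handle=(172,222,200,240)).items():
    n,l,st,ce=cv2.connectedComponentsWithStats(m[y0:y1,x0:x1])
    for i in range(1,n):
        if st[i,4]>25: print(nm,st[i,:5]+[x0,y0,0,0,0],ce[i]+[x0,y0])
p={'bw_near':(316,136,.138),'bw_far':(317,226,.138),'pin':(313,190,.145),'outN':(86,140,.071),'outD':(93,178,.071),'outF':(104,214,.071),'postN':(182,97,.136)}
for k,(u,v,z) in p.items(): print(k,np.round(onz(c,u,v,z,T),4))
A=cv2.resize(c['img'][80:250,80:360],(800,486),interpolation=cv2.INTER_CUBIC);cv2.imwrite('pics/w1c.png',A[...,::-1])
```

```text
handle [177 206  40  32 760] [197.31447368 222.29736842]
bw_near [ 0.4215 -0.1037  0.138 ]
bw_far [ 0.526  -0.0947  0.138 ]
pin [ 0.4811 -0.1026  0.145 ]
outN [ 0.4529 -0.4074  0.071 ]
outD [ 0.5038 -0.4036  0.071 ]
outF [ 0.5545 -0.3936  0.071 ]
postN [ 0.3918 -0.2506  0.136 ]
```

View pics/w1c.png

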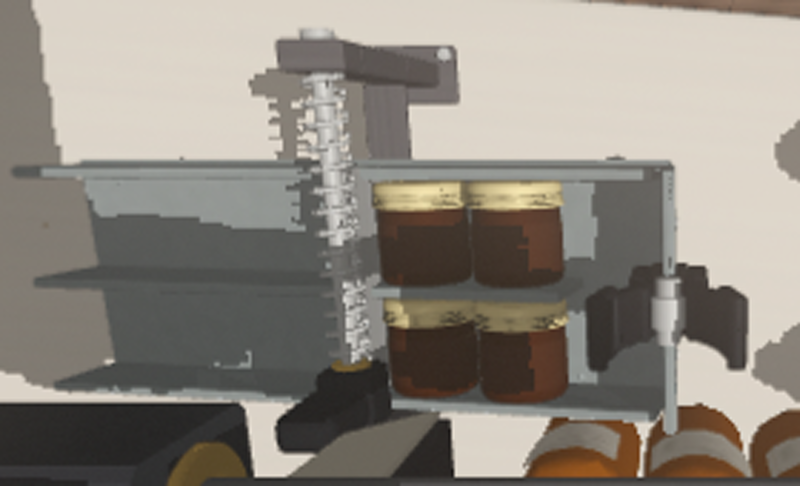

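Run:
```python
from h import *
from fit import rigid
import pickle
s,c,t=pickle.load(open('d1.pkl','rb'));T=wristT(c,s)
k=800/280
f=lambda u,v,z:onz(c,80+(u+.5)/k-.5,80+(v+.5)/k-.5,z,T)
P=[(676,163,-.0545,.1375,.138),(677,430,.0545,.1375,.138),(13,173,-.052,-.165,.071),(36,282,0,-.165,.071),(55,385,.052,-.165,.071)]
W=[f(u,v,z)[:2] for u,v,_,_,z in P]
th,R,tt,r=rigid([p[2:4] for p in P],W);print(th,tt,np.round(r*1e3,1))
for n,u,v,z in(('L1',588,292,.192),('L2',588,368,.192),('R1',747,297,.192),('R2',747,368,.192),('pin',668,310,.145)):
    w=f(u,v,z);print(n,w,'chute',R.T@(w[:2]-tt))
h=f(297,418,.178);print('handle',h,R.T@(h[:2]-tt))
# top-view wall/bottle checks
s0,d=pickle.load(open('d0.pkl','rb'))
for nm,u,v in(('bottleA',233,197),('bottleB',210,195),('green',396,100)):print(nm,onz(d['top'],u,v,.12))
print('green base',onz(d['scene'],418,200,0), onz(d['scene'],343,193,0))
```

```text
0.08957170643743351 [ 0.48946319 -0.23881439] [3.4 2.3 2.2 1.5 2.3]
L1 [ 0.46482311 -0.12951624  0.192     ] chute [-0.01476437  0.11106409]
L2 [ 0.49140023 -0.12818221  0.192     ] chute [0.01182554 0.1100154 ]
R1 [ 0.46242136 -0.07595889  0.192     ] chute [-0.01236567  0.16462158]
R2 [ 0.48720579 -0.07359161  0.192     ] chute [0.01253116 0.16476235]
pin [ 0.47897891 -0.10220976  0.145     ] chute [0.00177731 0.13699484]
handle [ 0.52268222 -0.23476996  0.178     ] [0.03344764 0.00105671]
bottleA [0.51596355 0.03746361 0.12      ]
bottleB [0.520416   0.09650893 0.12      ]
green [ 0.78266059 -0.38311166  0.12      ]
green base [ 7.46889225e-01 -3.92956183e-01  1.11022302e-16] [ 0.65851435 -0.18641781  0.        ]
```

Request:
apply_moves(
  delta_pos=[
    [0.4, -0.4, -4],
    [0.4, -0.4, -8],
    [0.4, -0.4, -12],
    [0.4, -0.4, -14],
    [0.4, -0.4, -15.5],
    [0.4, -0.4, -15.5],
    [0.4, -0.4, -15.5],
  ],
  yaw=[0, 0, 0, 0, 0, 0, 0],
  hand=[9.1, 9.1, 9.1, 9.1, 9.1, 9.1, 9.1],
  force=22,
)

```text
t: 2.65
eef_pos: [0.4771, -0.0998, 0.1791]
eef_rot: [0.128, -3.139, -0.001]
ft_force: [0.6, 0.4, -0.1]
opening: 0.0909
grip_force: 0.0
```

Request:
apply_moves(
  delta_pos=[
    [0, 0, 0],
    [0, 0, 0],
    [0, 0, 0],
    [0, 0, 0],
    [0, 0, 0],
    [0, 0, 0],
    [0, 0, 0],
    [0, 0, 0],
  ],
  yaw=[0, 0, 0, 0, 0, 0, 0, 0],
  hand=[6.4, 5.6, 5, 4.5, 4, 3.6, 3.6, 3.6],
)

```text
t: 3.45
eef_pos: [0.4766, -0.1007, 0.1784]
eef_rot: [0.125, -3.138, -0.001]
ft_force: [0.1, -0.1, -0.9]
opening: 0.0395
grip_force: 22.0
```

Opening 39.5 mm matches "squeezed home" (40 mm). I'll lift and check.

Request:
apply_moves(
  delta_pos=[
    [0, 0, 1],
    [0, 0, 2],
    [0, 0, 4],
    [0, 0, 7],
    [0, 0, 10],
    [0, 0, 12],
    [0, 0, 12],
  ],
  yaw=[0, 0, 0, 0, 0, 0, 0],
  hand=[3.6, 3.6, 3.6, 3.6, 3.6, 3.6, 3.6],
)

```text
t: 4.15
eef_pos: [0.4791, -0.1013, 0.3029]
eef_rot: [-0.124, 3.132, -0.002]
ft_force: [-0.2, -0.6, -0.3]
opening: 0.0393
grip_force: 22.0
```

Run:
```python
from h import *
import pickle
s=arm.state();c=arm.get_image('wrist');q=arm.get_image('scene')
print(s['t'],s['eef_pos'],s['opening'],s['ft_force'])
pickle.dump((s,c,q),open('d2.pkl','wb'))
u,v=proj(q,s['eef_pos']);print(u,v)
u=int(u);v=int(v)
a=cv2.resize(q['img'][v-40:v+60,u-50:u+50],(400,400),interpolation=cv2.INTER_CUBIC)
T=wristT(c,s);w=proj(c,s['eef_pos'],T);print(w)
b=cv2.resize(c['img'][100:300,220:420],(400,400),interpolation=cv2.INTER_CUBIC)
cv2.imwrite('pics/l2.png',np.hstack([a,b])[...,::-1])
```

```text
4.15 [ 0.4791373  -0.10130492  0.30289338] 0.039318465323197986 [-0.19016626 -0.55728417 -0.28169329]
279.8337996927431 131.7174453768185
[317.59721403 253.5819351 ]
```

View pics/l2.png

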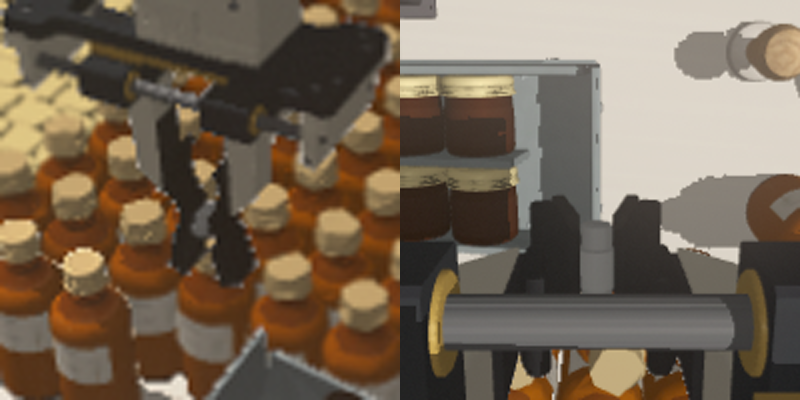

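The clamp is held straight between the fingers: in the left half, jaws down at about (185–245,275); in the right half, plates parallel with the pin at (597,240). I'll carry it over the gate to above the outlet wall, turning −90°.

Request:
apply_moves(
  delta_pos=[
    [0.7, -2, 0],
    [1.4, -4, 0],
    [2.1, -7, 0],
    [2.8, -10, 0],
    [3.5, -13, 0],
    [4.2, -16, 0],
    [5, -19, 0],
    [5.7, -22, 0],
    [6.4, -25, 0],
    [7.1, -26.8, -1],
    [7.1, -26.8, -3],
    [7.1, -26.8, -5],
  ],
  yaw=[-0.13, -0.26, -0.39, -0.52, -0.65, -0.78, -0.91, -1.04, -1.17, -1.3, -1.43, -1.57],
  hand=[3.6, 3.6, 3.6, 3.6, 3.6, 3.6, 3.6, 3.6, 3.6, 3.6, 3.6, 3.6],
)

```text
t: 5.45
eef_pos: [0.547, -0.3696, 0.2462]
eef_rot: [-2.137, -2.299, 0.002]
ft_force: [-0.3, -0.1, -1.4]
opening: 0.0394
grip_force: 22.0
```

Request:
apply_moves(
  delta_pos=[
    [0, 0, -2],
    [0, 0, -4],
    [0, 0, -4],
  ],
  yaw=[0, 0, 0],
  hand=[3.6, 3.6, 3.6],
)

```text
t: 5.75
eef_pos: [0.5453, -0.3669, 0.2036]
eef_rot: [-2.125, -2.302, 0.003]
ft_force: [-0.0, 0.2, -1.5]
opening: 0.0394
grip_force: 22.0
```

Run:
```python
from h import *
import pickle
s,c,q=pickle.load(open('d2.pkl','rb'))
for dz in(-.066,-.070,-.074,-.078):
    print(dz,proj(q,s['eef_pos']+[-.013,0,dz]),'obs 282.7,159.7')
s=arm.state();c=arm.get_image('wrist');t=arm.get_image('top')
print(s['t'],s['eef_pos'],s['eef_rot'],s['opening'],s['ft_force'],s['joint_positions'])
pickle.dump((s,c,t),open('d3.pkl','wb'))
T=wristT(c,s);
for n in('o','tip'): print(proj(c,s['eef_pos']+np.array([0,0,-.075 if n=='tip' else 0]),T))
cv2.imwrite('pics/w3.png',cv2.resize(c['img'],(800,500),interpolation=cv2.INTER_CUBIC)[...,::-1])
```

```text
-0.066 [278.39514912 158.17398666] obs 282.7,159.7
-0.07 [278.50522354 159.51077786] obs 282.7,159.7
-0.074 [278.61464725 160.8386866 ] obs 282.7,159.7
-0.078 [278.72342514 162.1577925 ] obs 282.7,159.7
5.75 [ 0.54530356 -0.36685094  0.20362535] [-2.12467689 -2.30210113  0.00323057] 0.039443224486568125 [-0.01708442  0.24935137 -1.49850837] [ 0.2767823   0.54570743  0.3894225   1.58250019 -0.22586412  1.06746278
  0.80646918]
[317.47196599 255.52169469]
[318.6865804  213.43303532]
```

View pics/w3.png

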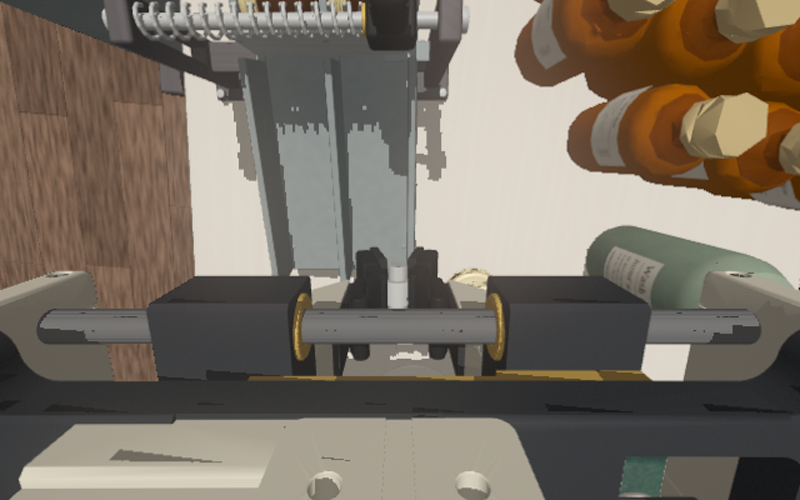

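The wrist view shows the far outer wall running from (412,70) down to (408,260), nearly under the clamp's pin at (398,285). The gate is at the top and the loose green bottle is well clear on the right. I'll extract the wall's top line against the sloped plane.

Run:
```python
from h import *
import pickle
s,c,t=pickle.load(open('d3.pkl','rb'));T=wristT(c,s)
g=c['img'].astype(int).mean(2)
for v in(100,130,160,190): print(v,g[v,316:340].astype(int))
o=np.array([.4875,-.2388]);yd=np.array([-np.sin(.081),np.cos(.081)]);xd=np.array([yd[1],-yd[0]])
n=np.array([-.1763*yd[0],-.1763*yd[1],1]);d0=.101-.1763*yd@o
def slope(u,v):
    O,D=ray(c,u,v,T);return O+D*(d0-n@O)/(n@D)
import sys
for u,v in((326,100),(328,100),(330,100),(332,100),(326,190),(328,190),(330,190)):
    w=slope(u,v);q=w[:2]-o;print(u,v,w,'chute',xd@q,yd@q)
a=cv2.resize(c['img'][90:240,260:400],(747,800)[::1],interpolation=cv2.INTER_CUBIC)
cv2.imwrite('pics/w3c.png',cv2.resize(a,(560,600))[...,::-1])
```

```text
100 [ 89  89  91  91  91  91  91  92  92  91  83  89  92 142 148 144 106 111
 124 127 126 127 127 127]
130 [ 94  95  94  95  95  94  95  94  96  93 105 144 151 150 151 141 105 152
 157 157 133 129 128 128]
160 [151 151 151 151 150 150 150 150 150 123 129 150 152 151 151 119 108 205
 212 211 211 211 212 212]
190 [150 149 149 148 149 149 150 151 152 111 136 151 151 151 146 101 204 211
 211 212 212 212 211 211]
326 100 [ 0.54408881 -0.28216625  0.09257238] chute 0.05289445052378292 -0.04780274560780914
328 100 [ 0.54569483 -0.282038    0.092572  ] chute 0.054505578365983944 -0.04780486554646459
330 100 [ 0.54730067 -0.2819098   0.09257162] chute 0.056116529367345534 -0.04780701218569099
332 100 [ 0.54890634 -0.28178163  0.09257124] chute 0.05772730202994658 -0.0478091855185004
326 190 [ 0.55094409 -0.3589458   0.07898273] chute 0.053514903919906646 -0.12488523366136539
328 190 [ 0.5527612  -0.35879598  0.07898314] chute 0.0553381734527027 -0.12488292491782318
330 190 [ 0.55457807 -0.35864618  0.07898355] chute 0.05716121655537772 -0.12488061937993557
```

View pics/w3c.png

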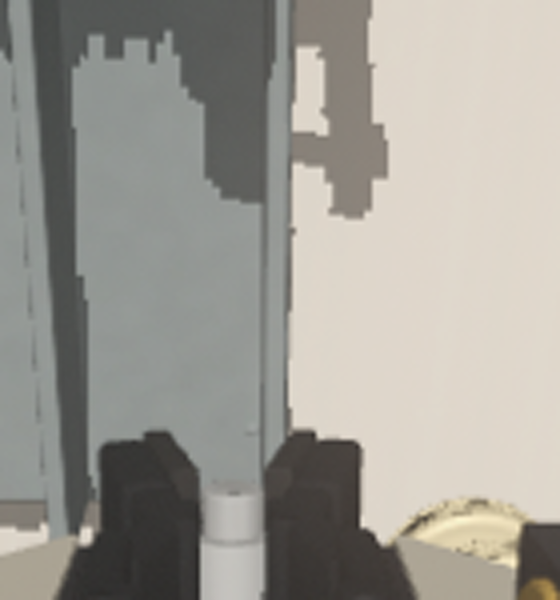

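Request:
apply_moves(
  delta_pos=[
    [0.4, -0.1, -1],
    [0.8, -0.2, -3],
    [0.8, -0.2, -4.2],
    [0.8, -0.2, -4.2],
    [0.8, -0.2, -4.2],
  ],
  yaw=[0, 0, 0, 0, 0],
  hand=[3.6, 3.6, 3.6, 3.6, 3.6],
)

```text
t: 6.35
eef_pos: [0.5559, -0.3711, 0.1669]
eef_rot: [-2.131, -2.308, 0.0]
ft_force: [0.0, 0.2, -0.9]
opening: 0.0396
grip_force: 22.0
```

Run:
```python
from h import *
import pickle
s=arm.state();c=arm.get_image('wrist');q=arm.get_image('scene');T=wristT(c,s)
pickle.dump((s,c,q),open('d4.pkl','wb'))
print(s['t'],s['eef_pos'],s['eef_rot'],s['ft_force'],s['qd'].max())
g=c['img'].astype(int).mean(2)
for v in(100,130,160,180): print(v,g[v,300:340].astype(int))
print([proj(c,s['eef_pos']+np.array([0,0,z]),T) for z in(0,-.035,-.072)])
u,v=proj(q,s['eef_pos']+np.array([0,0,-.05])).astype(int);print(u,v)
a=cv2.resize(q['img'][v-50:v+50,u-50:u+50],(500,500),interpolation=cv2.INTER_CUBIC)
b=cv2.resize(c['img'][100:300,260:380],(300,500),interpolation=cv2.INTER_CUBIC)
cv2.imwrite('pics/l4.png',np.hstack([a,b])[...,::-1])
```

```text
6.35 [ 0.55585448 -0.37112159  0.16686802] [-2.13090195e+00 -2.30821727e+00  2.41270634e-04] [ 0.04192335  0.23800072 -0.91711242] 0.005263771384553902
100 [ 87  88  87  87  87  86  88  87  88  88  88  89 126 144 146 146 146 145
 124  95 128 110 121 122 201 208 208 207 208 207 208 207 145 124 125 125
 125 124 126 125]
130 [ 87  89  89  89  90  90  90  91  91  90  92  91 104 137 145 147 147 146
 131  95  90 102 122 202 208 209 208 208 208 208 208 208 165 155 131 126
 126 126 126 127]
160 [146 146 146 147 147 147 147 146 147 147 147 145 121 135 149 149 148 149
 138  98  91 107 123 202 208 208 208 208 208 209 209 209 209 208 208 208
 208 209 209 209]
180 [144 146 144 144 144 145 146 146 146 147 148 148 135 136 149 150 149 150
 143 100 136 114 201 208 208 208 208 208 209 209 209 208 209 208 208 209
 209 209 210 209]
[array([317.47225209, 255.52532861]), array([317.7479406 , 231.52188796]), array([317.94783399, 214.11628699])]
393 212
```

View pics/l4.png

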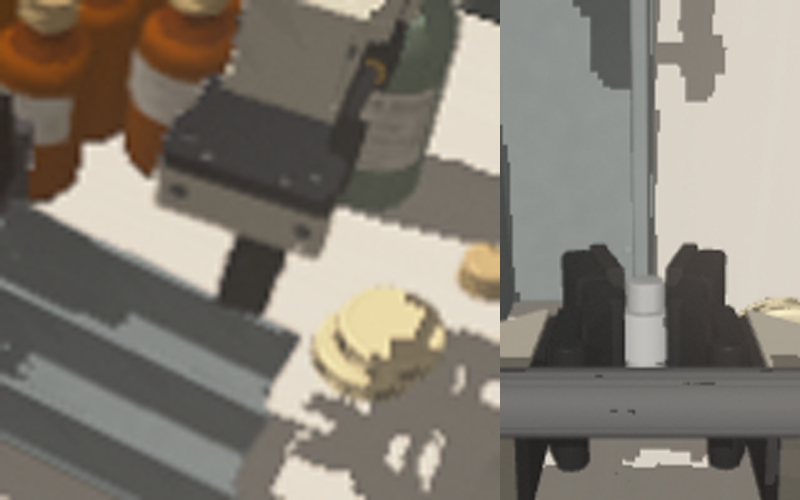

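The jaws straddle the wall (right half: wall at column 641, pin at 645). The clamp is about 2 mm too far out, so I'll correct by −0.2 cm and go down.

Request:
apply_moves(
  delta_pos=[
    [-0.2, 0, -0.5],
    [-0.2, 0, -2],
    [-0.2, 0, -3.2],
    [-0.2, 0, -4],
    [-0.2, 0, -4],
    [-0.2, 0, -4],
  ],
  yaw=[0, 0, 0, 0, 0, 0],
  hand=[3.6, 3.6, 3.6, 3.6, 3.6, 3.6],
)

```text
t: 7.05
eef_pos: [0.5538, -0.3709, 0.1262]
eef_rot: [-2.13, -2.308, 0.0]
ft_force: [-0.3, -0.1, -0.4]
opening: 0.0396
grip_force: 22.0
```

Request:
apply_moves(
  delta_pos=[
    [0, 0, -0.2],
    [0, 0, -0.4],
    [0, 0, -0.6],
    [0, 0, -0.6],
    [0, 0, -0.6],
  ],
  yaw=[0, 0, 0, 0, 0],
  hand=[3.6, 3.6, 3.6, 3.6, 3.6],
)

```text
t: 7.55
eef_pos: [0.554, -0.371, 0.1208]
eef_rot: [2.131, 2.309, 0.0]
ft_force: [0.0, 0.2, -0.8]
opening: 0.0394
grip_force: 22.0
```

Request:
apply_moves(
  delta_pos=[
    [0, 0, -0.1],
    [0, 0, -0.3],
    [0, 0, -0.3],
    [0, 0, -0.3],
  ],
  yaw=[0, 0, 0, 0],
  hand=[3.6, 3.6, 3.6, 3.6],
)

```text
t: 7.95
eef_pos: [0.5542, -0.3711, 0.118]
eef_rot: [2.13, 2.308, 0.0]
ft_force: [0.3, 0.1, 0.3]
opening: 0.0396
grip_force: 22.0
```

Request:
apply_moves(
  delta_pos=[
    [0, 0, 0],
    [0, 0, 0],
    [0, 0, 0],
    [0, 0, 0],
    [0, 0, 0],
    [0, 0, 0],
    [0, 0, 0],
    [0, 0, 0],
  ],
  yaw=[0, 0, 0, 0, 0, 0, 0, 0],
  hand=[4.2, 4.6, 5, 5.4, 5.8, 6.3, 7, 8.5],
)

```text
t: 8.75
eef_pos: [0.5541, -0.3711, 0.1179]
eef_rot: [2.131, 2.308, 0.0]
ft_force: [0.1, 0.1, -0.5]
opening: 0.0739
grip_force: 0.0
```

Request:
apply_moves(
  delta_pos=[
    [0, 0, 2],
    [0, 0, 5],
    [0, 0, 9],
    [0, 0, 12],
    [0, 0, 12],
  ],
  yaw=[0, 0, 0, 0, 0],
  hand=[9, 9, 9, 9, 9],
)

```text
t: 9.25
eef_pos: [0.5564, -0.3731, 0.2437]
eef_rot: [2.125, 2.301, 0.003]
ft_force: [0.4, -1.3, 0.7]
opening: 0.0903
grip_force: 0.0
```

Run:
```python
from h import *
import pickle
s=arm.state();c=arm.get_image('wrist');q=arm.get_image('scene');T=wristT(c,s)
pickle.dump((s,c,q),open('d5.pkl','wb'))
print(s['t'],s['eef_pos'],s['eef_rot'],s['ft_force'])
a=cv2.resize(q['img'][150:280,330:460],(400,400),interpolation=cv2.INTER_CUBIC)
b=cv2.resize(c['img'][0:250,200:450],(400,400),interpolation=cv2.INTER_CUBIC)
cv2.imwrite('pics/l5.png',np.hstack([a,b])[...,::-1])
```

```text
9.25 [ 0.55639785 -0.37309239  0.24368539] [2.12462177 2.30135876 0.00325536] [ 0.42695414 -1.2980438   0.66955215]
```

View pics/l5.png

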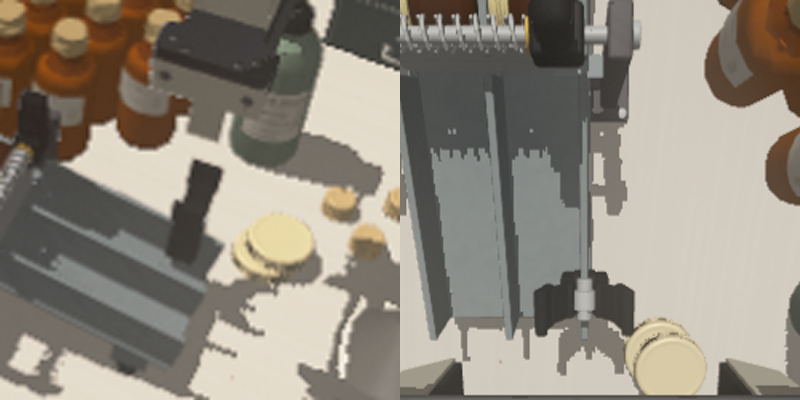

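Left half: the clamp stands upright at (192,215) on the far lane's wall near the outlet. Right half: its jaws straddle that wall at (584,300), with the wall's end at (584,335). The placing is good. I've now viewed 11 pictures, one over the limit of 10, because I lost count of the crops. From here I work on numbers only. Next I position to measure the gate handle.

Request:
apply_moves(
  delta_pos=[
    [-1, 2.5, 0],
    [-2.5, 5, 0],
    [-2.5, 5, 0],
    [-2.5, 5, 0],
  ],
  yaw=[0, 0, 0, 0],
  hand=[7, 6, 6, 6],
)

```text
t: 9.75
eef_pos: [0.5285, -0.3201, 0.2365]
eef_rot: [-2.128, -2.308, 0.001]
ft_force: [-0.2, -1.1, -0.2]
opening: 0.0633
grip_force: 0.0
```

Run:
```python
from h import *
import pickle
s,c,q=pickle.load(open('d5.pkl','rb'));T=wristT(c,s)
pin=onz(c,200+184/1.6,301/1.6,.085,T);end=onz(c,200+184/1.6,336/1.6,.071,T);print('pin',pin,'end',end,np.linalg.norm((pin-end)[:2]))
s=arm.state();c=arm.get_image('wrist');T=wristT(c,s)
pickle.dump((s,c),open('d6.pkl','wb'))
print(s['t'],s['eef_pos'],s['eef_rot'],s['opening'])
e=proj(c,[.5304,-.2356,.178],T);print('expect top',e,'base',proj(c,[.5304,-.2356,.138],T))
x0,y0=int(e[0])-60,max(0,int(e[1])-60)
m=(c['img'].max(2)<60).astype(np.uint8)[y0:y0+130,x0:x0+120]
n,l,st,ce=cv2.connectedComponentsWithStats(m)
for i in range(1,n):
    if st[i,4]>60: print(st[i]+[x0,y0,0,0,0],ce[i]+[x0,y0])
for v in range(y0,y0+130,6): print(v,''.join('#' if k else '.' for k in m[v-y0,::2]))
```

```text
pin [ 0.55435067 -0.37289643  0.085     ] end [ 0.55640964 -0.4004295   0.071     ] 0.027609951123983862
9.75 [ 0.52846465 -0.3200843   0.23654209] [-2.12832926e+00 -2.30820755e+00  5.61656371e-04] 0.06333213228309648
expect top [331.79154571  93.53030004] base [329.68036455  98.71829234]
[315  77  24  36 236] [324.15254237 102.6779661 ]
33 ............................................................
39 ####...........#............................................
45 ............................................................
51 ............................................................
57 ............................................................
63 ............................................................
69 ............................................................
75 ....#.......................................................
81 ....#....................#..................................
87 .........................##.................................
93 .........................#..................................
99 ........................###.................................
105 ......................#.#####...............................
111 ......................############..........................
117 ............................................................
123 ............................................................
129 ............................................................
135 ............................................................
141 ............................................................
147 ............................................................
153 ............................................................
159 ............................................................
```

Run:
```python
from h import *
import pickle
s,c=pickle.load(open('d6.pkl','rb'))
i=c['img'].astype(int)
for v in range(60,124,4): print(v,' '.join('%3d'%x for x in i[v,300:364:2].mean(1)))
```

```text
60  60  60  60  64  65  65  65  66  66  67  67  67  65  69  68  69  64  64  64  61  80 152 150 161 210 210 211 211 210 210 210 210
64  61  59  61  65  64  65  66  65  67  67  68  69  69  70  70  71  66  65  63  63  79 149 151 152 210 211 211 210 210 210 210 210
68  59  60  58  61  64  64  63  65  66  66  66  66  66  67  67  68  63  63  63  61  84 149 150 178 211 211 211 210 210 210 210 210
72  57  58  57  59  62  63  62  63  63  62  63  64  63  59  59  58  60  61  61  63  81 147 149 179 210 211 211 210 210 210 211 210
76  56  55  55  57  60  61  61  61  61  63  61  56  61  67  69  67  67  65  65  65  64  61 137 204 211 210 211 210 210 210 210 210
80  54  52  52  56  58  57  58  57  54  58  55  54  60  67  73  72  71  70  68  67  64  61  57 190 211 212 211 210 211 210 206 109
84  54  52  53  52  54  55  55  52  66  74  55  55  57  64  70  71  70  69  68  66  63  60  57  61 204 211 210 210 210 130  71  92
88  70 193  90  49  79  93 154  60  67  71  54  56  57  63  67  68  68  68  67  64  61  61  58  62 111 115 116  88  71  70  70  93
92 142 182 140 111 159 147 165  63  66  70  54  55  
[... 301 characters left out ...]
  59  60 138 141 141 141 141 141  98 101
104  89  89 121 115 107  89 106  59  60  62  55  52  55  54  56  58  58  59  60  58  59  58  65  60 162 161 106  71  72  70  72 100
108  89  91  90  91  91  90  88  58  56  60  59  49  49  51  51  53  52  54  55  56  55  58  65  61 149 148 100  70  72  71  72 100
112  90  90  89  91  91  91  90  91  58  49  50  51  50  51  52  53  53  54  54  55  57  60  69  76  74  68  70  69  70  70  72  86
116  89  90  89  89  90  90  90  92  91  91  91  90  92  92  92  92  93  93  93  80  89  91  92  95  70  69  69  70  72  83  96 104
120  88  89  88  90  88  90  90  91  91  91  90  90  91  91  91  92  93  93 131  79  89  91  83 102  75  77  77  79  78 194 198 164
```

The handle silhouette (columns 320–345, rows 75–112 on top; carriage 313–346) matches its expected projection at (0.5305, −0.2355), both in size and in place. I'll grasp it there.

Request:
apply_moves(
  delta_pos=[
    [0.2, 4, 0],
    [0.2, 8, 0],
    [0.2, 8.5, 0],
    [0.2, 8.5, -2],
    [0.2, 8.5, -5],
    [0.2, 8.5, -7.6],
    [0.2, 8.5, -7.6],
    [0.2, 8.5, -7.6],
  ],
  yaw=[0, 0, 0, 0, 0, 0, 0, 0],
  hand=[6, 6, 6, 6, 6, 6, 6, 6],
)

```text
t: 10.6
eef_pos: [0.5308, -0.2371, 0.1615]
eef_rot: [-2.132, -2.307, 0.002]
ft_force: [-0.4, -0.2, 0.3]
opening: 0.0601
grip_force: 0.0
```

Request:
apply_moves(
  delta_pos=[
    [0, 0.1, 0],
    [0, 0.1, 0],
    [0, 0.1, 0],
    [0, 0.1, 0],
    [0, 0.1, 0],
    [0, 0.1, 0],
    [0, 0.1, 0],
    [0, 0.1, 0],
  ],
  yaw=[0, 0, 0, 0, 0, 0, 0, 0],
  hand=[5, 4, 3, 2.2, 1.6, 1.2, 1, 1],
  force=40,
)

```text
t: 11.4
eef_pos: [0.5304, -0.235, 0.1618]
eef_rot: [-2.13, -2.308, 0.001]
ft_force: [-4.5, -0.1, 4.0]
opening: 0.0158
grip_force: 40.0
```

Request:
apply_moves(
  delta_pos=[
    [-0.4, -0.03, 0],
    [-0.9, -0.07, 0],
    [-1.4, -0.11, 0],
    [-1.9, -0.15, 0],
    [-2.4, -0.19, 0],
    [-2.9, -0.23, 0],
    [-3.3, -0.26, 0],
    [-3.7, -0.3, 0],
    [-4, -0.32, 0],
    [-4, -0.32, 0],
    [-4, -0.32, 0],
  ],
  yaw=[0, 0, 0, 0, 0, 0, 0, 0, 0, 0, 0],
  hand=[1, 1, 1, 1, 1, 1, 1, 1, 1, 1, 1],
)

```text
t: 12.5
eef_pos: [0.4919, -0.2382, 0.1618]
eef_rot: [2.129, 2.307, 0.002]
ft_force: [5.7, -0.6, -3.7]
opening: 0.0158
grip_force: 40.0
```

Request:
apply_moves(
  delta_pos=[
    [-0.7, -0.05, 0],
    [-1.35, -0.1, 0],
    [-1.35, -0.1, 0],
    [-1.35, -0.1, 0],
    [-1.35, -0.1, 0],
    [-1.35, -0.1, 0],
  ],
  yaw=[0, 0, 0, 0, 0, 0],
  hand=[1, 1, 1, 1, 1, 1],
)

```text
t: 13.1
eef_pos: [0.4789, -0.2392, 0.1619]
eef_rot: [2.128, 2.307, 0.002]
ft_force: [6.1, -1.0, -5.0]
opening: 0.0155
grip_force: 40.0
```

```bash
cat > chk.py <<'E'
from h import *
import pickle
s=arm.state();t=arm.get_image('top');q=arm.get_image('scene')
pickle.dump((s,t,q),open('d7.pkl','wb'))
print(s['t'],s['eef_pos'],s['ft_force'],np.hypot(*(s['eef_pos'][:2]-[.5304,-.235])))
s0,d=pickle.load(open('d0.pkl','rb'))
o=np.array([.4895,-.2385]);R=np.array([[np.cos(.082),-np.sin(.082)],[np.sin(.082),np.cos(.082)]])
for nm,a,b in(('top',d['top'],t),('scene',d['scene'],q)):
  for lane,x in(('far',.026),('near',-.026)):
    for y in(.09,.07,.05,.025,0,-.02,-.04,-.06,-.08,-.1,-.12,-.15):
        w=R@[x,y]+o;z=.062+.1763*y+.03
        u,v=proj(a,[*w,z]).round().astype(int)
        f=lambda i:i[v-1:v+2,u-1:u+2].reshape(-1,3).mean(0).astype(int)
        print(nm,lane,y,f(a['img']),f(b['img']))
E
python3 chk.py
```

```text
13.1 [ 0.47889758 -0.23924002  0.16187183] [ 6.11657591 -0.9692342  -4.96443502] 0.051676656440124674
top far 0.09 [112 111 101] [164 155 132]
top far 0.07 [80 59 45] [163 153 131]
top far 0.05 [67 58 49] [159 149 127]
top far 0.025 [84 61 47] [150 141 120]
top far 0 [156 152 141] [137 129 111]
top far -0.02 [81 80 73] [124 116  99]
top far -0.04 [94 95 88] [138 130 111]
top far -0.06 [125 128 120] [212 199 171]
top far -0.08 [127 130 122] [75 68 58]
top far -0.1 [129 132 123] [63 55 45]
top far -0.12 [130 133 124] [64 57 48]
top far -0.15 [131 134 126] [80 80 73]
top near 0.09 [116 116 108] [156 148 126]
top near 0.07 [82 60 47] [148 140 120]
top near 0.05 [68 62 54] [139 131 113]
top near 0.025 [82 61 48] [124 116 100]
top near 0 [166 164 155] [105  99  85]
top near -0.02 [80 79 73] [95 90 77]
top near -0.04 [89 89 83] [195 184 157]
top near -0.06 [126 129 122] [107 104  92]
top near -0.08 [128 131 123] [78 77 71]
top near -0.1 [129 132 124] [77 78 70]
top near -0.12 [129 132 124] [79 79 72]
top near -0.15 [132 135 127] [79 79 73]
scene far 0.09 [82 81 77] [59 57 56]
scene far 0.07
[... 201 characters left out ...]
] [105 107 105]
scene far -0.06 [75 75 72] [81 70 53]
scene far -0.08 [77 77 73] [65 59 53]
scene far -0.1 [115 118 115] [92 80 61]
scene far -0.12 [103 104 101] [67 58 48]
scene far -0.15 [101 102  98] [67 64 61]
scene near 0.09 [73 71 68] [96 96 93]
scene near 0.07 [112  89  61] [117  93  64]
scene near 0.05 [52 43 35] [54 44 37]
scene near 0.025 [148 130  97] [153 134 100]
scene near 0 [82 79 76] [85 83 80]
scene near -0.02 [73 74 71] [75 75 73]
scene near -0.04 [81 81 79] [75 76 73]
scene near -0.06 [115 119 116] [76 76 74]
scene near -0.08 [118 120 118] [77 77 75]
scene near -0.1 [111 113 110] [78 77 75]
scene near -0.12 [117 119 117] [79 79 76]
scene near -0.15 [126 127 125] [80 80 77]
```

Near jars look unchanged. Brown now shows in the far lane around y −0.06 to −0.12. I'll wait for it to settle, then mask the jars in the far lane.

Request:
apply_moves(
  delta_pos=[
    [0, 0, 0],
    [0, 0, 0],
    [0, 0, 0],
    [0, 0, 0],
    [0, 0, 0],
    [0, 0, 0],
    [0, 0, 0],
    [0, 0, 0],
    [0, 0, 0],
    [0, 0, 0],
  ],
  yaw=[0, 0, 0, 0, 0, 0, 0, 0, 0, 0],
  hand=[1, 1, 1, 1, 1, 1, 1, 1, 1, 1],
)

```text
t: 14.2
eef_pos: [0.4789, -0.2392, 0.1619]
eef_rot: [2.128, 2.307, 0.002]
ft_force: [6.2, -1.4, -4.3]
opening: 0.016
grip_force: 40.0
```

```bash
cat > chk2.py <<'E'
from h import *
import pickle
s=arm.state();t=arm.get_image('top');q=arm.get_image('scene');w=arm.get_image('wrist')
print(s['t'],s['eef_pos'],s['ft_force'],abs(s['qd']).max())
_,t1,q1=pickle.load(open('d7.pkl','rb'))
pickle.dump((s,t,q,w),open('d8.pkl','wb'))
print('diff since 1s ago',[(np.abs(a['img'].astype(int)-b['img']).max(2)>40).sum() for a,b in((t,t1),(q,q1))])
o=np.array([.4895,-.2385]);R=np.array([[np.cos(.082),-np.sin(.082)],[np.sin(.082),np.cos(.082)]])
# rectified strips of the plane 36 mm above the floor (x across, y along)
xs=np.arange(-.055,.0551,.005);ys=np.arange(.13,-.176,-.006)
for nm,c in(('scene',q),('top',t)):
    print(nm)
    for y in ys:
        L=''
        for x in xs:
            P=[*(R@[x,y]+o),.062+.1763*y+.036];u,v=proj(c,P).round().astype(int)
            r,g,b=c['img'][v,u].astype(int)
            L+=('Y' if r-b>35 and r>110 else 'b' if r-b>14 else '#' if r<60 else '.')
        print('%6.3f'%y,L)
E
python3 chk2.py
```

```text
14.2 [ 0.47890386 -0.23923691  0.16187035] [ 6.17747151 -1.38910111 -4.31264342] 0.0011433513385403278
diff since 1s ago [np.int64(0), np.int64(6)]
scene
 0.130 ......................b
 0.124 .......................
 0.118 .......................
 0.112 .......................
 0.106 .......................
 0.100 .......................
 0.094 .............##...##...
 0.088 ............b##......#.
 0.082 ..Ybbbbbbbbbb##..####..
 0.076 ..YYYYbbbb..b##....##..
 0.070 ..YYYYbbbbbbb###....#..
 0.064 ..YYYbbbbbbbb#####....#
 0.058 ..YYbbbbbbbbb.###..#.##
 0.052 ..Ybbbbbbbbbbb##..#..#.
 0.046 ..bb#b###.bbbb###...##.
 0.040 ..Ybb.bbbbbbbb##..#.#.#
 0.034 ..YYYbbbbbbbbb###.....#
 0.028 ..bYYbbbbbbbbb.##.....#
 0.022 ..bYYYbbbbbbbb.##.#....
 0.016 ...........b...########
 0.010 ...........b.bbb..##...
 0.004 ..........bbbb.####....
-0.002 ..........#####......#.
-0.008 .......................
-0.014 .......................
-0.020 .......................
-0.026 .......................
-0.032 .......................
-0.038 .......................
-0.044 .................b.....
-0.050 .........
[... 1519 characters left out ...]
YYbbbbbbbbbbbbbbbb
-0.044 ....bYYbbbbYYYYbbbbbbbb
-0.050 ....bYYbbbbYYYYYYYYYbbb
-0.056 .....bbbbbbbbYYYYYYYYYb
-0.062 ...........bbbYYYYYYYYY
-0.068 ............bbbbYYYYYYb
-0.074 .............bbbbbYbYbb
-0.080 ............bbbbbbbbbbb
-0.086 ............bbbbb.bbbbb
-0.092 ............bbbbbbbbbbb
-0.098 ............bbbbbbb..bb
-0.104 ............bYbbbbbbbb.
-0.110 ............bbbbbbbbbb.
-0.116 ............bbbbbbbbb..
-0.122 ............bbbbb..b...
-0.128 .......................
-0.134 ...................#...
-0.140 .......................
-0.146 .......................
-0.152 .......................
-0.158 ....b...bb....bb.......
-0.164 ..bbbbbbbbb.bbbbbbbbb..
-0.170 b.bbbbbbbbbbbbbbbbbbb.b
```

The picture is clear. Both far jars rest side by side against the clamp (y −0.05 to −0.12), and the near jars are still behind the gate. The gate is held at 51.7 mm, at rest. I'm handing the job in.

```bash
python3 -c "
from workcell import arm
print(arm.finish_job())"
```

```text
the job is handed in; nothing more can be done
None
```

The job is handed in at 14 s: the clamp is clipped on the far lane's outer wall about 28 mm from its outlet end, both far jars rest against it, the near jars are still behind the gate, and the gate is held at rest at about 51.7 mm; I viewed 11 pictures, one over the limit of 10.

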